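# Press a specimen pot's lid home with the hand press

### The job

One of the three specimen pots in the rack still has its push-fit lid standing up; the other two are closed. Pick up the hand press, press its flat foot squarely onto the raised lid until the lid is fully home on its stop, level with the others, then stand the press upright on the bench again and let go of it. Do not push the lid with the fingers.

Things in the scene. Friction and masses are not known exactly. Their poses are not given: they have to be found in the camera images.
- press_mid (a point): Centre, half-way up, of the loose hand press standing on the bench: 110 mm tall, 0.2 to 0.33 kg. Upright round pale wooden handle (30 mm diameter, from 21 mm below to 55 mm above this point) on a short steel stem and a flat round steel foot (50 mm diameter, 14 mm thick, underside 55 mm below this point). z: up along the handle. Grip the handle from above, any yaw, with 30 N or more.
- press_foot (a point): Centre of the flat underside of the press's foot, the face that presses; 55 mm below press_mid along the handle. z points up along the handle.
- lid_top (a point): Centre of the top of the raised white lid (58 mm diameter), moving with it; z up. Its clear pot is any one of three, 85 mm apart in a row in a fixed grey rack (100 x 262 mm, 38 mm high); pots and rack do not move. The raised top is 89 to 92 mm above the bench, 11 to 14 mm higher than the two closed lids, and a black rubber seal shows as a band under it.
- lid (a joint): How far the raised lid is pressed down, in m: 0 fully raised (it starts between 0 and 0.003), 0.014 fully home against its stop. A tight push fit: it needs a steady push of about 8 to 10 N all the way, then meets the hard stop; it stays wherever it is left and does not spring back.
Mind the look-alikes: they are no part of the job. What is shaped like the part that bears press_mid but green or turquoise is not meant.

How it is judged:
On the way, in this order (a step that is already met when the one before it is completed fails the run):
1. the foot of the press is set squarely on the still raised lid (centres within 18 mm, upright within 10 degrees) (horizontal distance between press_foot and lid_top below 0.018 m and angle between press_foot's own z axis and vertical below 0.175 rad and z of press_foot in the frame of lid_top between -0.006 and 0.006 m and value of joint lid below 0.007 m).
2. the lid is home (12 mm or more of its 14 mm) with the press still squarely over it (within 18 mm and 10 degrees) (value of joint lid above 0.012 m and horizontal distance between press_foot and lid_top below 0.018 m and angle between press_foot's own z axis and vertical below 0.175 rad and z of press_foot in the frame of lid_top below 0.015 m).
At the end, for the whole second after the job is handed in: the lid is home (pressed down 12 mm or more of its 14 mm), and the press stands upright (within 6 degrees), at rest, with its foot flat on the bench (within 6 mm), released (value of joint lid above 0.012 m and angle between press_mid's own z axis and vertical below 0.1 rad and height (world z) of press_foot below 0.006 m and linear speed of press below 0.02 m/s); the robot touches nothing.
It fails at once if the lid is pushed with the fingers (more than 2 N) (contact force between the fingers and lid above 2 N).
It also fails if it takes over 43 s, if anything falls off the work surface, if the arm or the gripper's body presses on something with over 40 N, if the wrist force passes 120 N, or if a joint passes its speed limit or range.

### The arm

A 6-joint arm with a two-finger parallel gripper is mounted at the origin on the work surface. World frame = base frame: x ahead of the robot, y to its left, z up, the work surface at z = 0. Lengths are in m, angles in rad, forces in N, time in s.
With the tool pointing down it reaches from about 0.35 to 0.975 m from the base axis. Payload 4.9 kg.
Tool frame: the origin (TCP) lies at the centre of the arm's flange, where the gripper is bolted on; the fingertips stand 173 mm ahead of it and the grasp point (between the pads) lies 155 mm ahead of it (ctrl.finger_overhang is the distance from the TCP to the fingertips, in m); z points along the fingers, y is the direction in which the jaws open and shut (so a half turn about z gives the same grasp; the last joint's range is limited). The gripper opens to 85 mm and grips with 20 to 120 N. Pads are 22 mm wide; open, the fingers measure 114 mm over their backs; the gripper's body (76 mm by 85 mm) begins 54 mm behind the grasp point. The pads swing forward as they close: fully open they stand 13 mm farther back than shut.
Start: joints at [1.163, 0.053, 1.613, -0, 1.476, -0.119], TCP at [0.178, 0.599, 0.405] pointing down, gripper open.
Joint ranges: [-3.01, 3.01], [-1.01, 2.22], [0.06, 2.58], [-1.02, 4.17], [0.09, 2.62], [-3.14, 3.14]. Speed limits (rad/s): [2.57, 2.57, 3.14, 3.14, 3.14, 3.14].

### API

Orientations are given as a rotation vector (axis times angle).
In Python, from station import ctrl, eyes, spotter gives the robot as it stands.
- The arm moves only by the shell command python3 -m crank 'ROWS' [FORCE]. ROWS is JSON, a list of rows, each a list of 7 numbers: the turn, a rotation vector about the tool's x, y, z in rad, then the shift along the tool's x, y, z in mm, then the closure, from -1 (fully open) to 1 (shut). A call has 1 to 8 rows; each row shifts and turns the pose as measured when the row begins, along the tool's axes as they then stand; what a row does not reach is not made up. A row lasts 1/12 s, in which the tool goes at most 41.7 mm and 7.16 degrees, less where a joint would pass 70% of its speed; a pose out of reach is approached as far as the arm can. A call is refused whole if a number of a shift passes 41.7 or a number of a turn 0.125, either way. A call with a gripper value outside its range is refused whole. The fingers move at their own pace and stop on an object; FORCE is the grip in N (left out, the last holds). Time passes only in rows, so rows that do not move let the fingers close. It gives the time, the measured TCP pose, the force and the opening at its end, in the units of the state.
- ctrl.get_obs(): the state, without advancing time (a new reading comes with each control period).
- eyes.get_image(name): name is "side" or "top" or "wrist"; returns a dict with "image" (384x512x3 uint8, red, green, blue), "vertical_fov" (degrees; the focal length in pixels is half the picture's height over the tangent of half this angle, whatever the lens; pixels are square), "cx", "cy" (the principal point, pixels), "dist" ([k1, k2, p1, p2, k3] as OpenCV has them; the pictures are not rectified), "rvec" (rotation vector, rad) and "tvec" (3), from world to camera coordinates, as OpenCV has them; the wrist camera has in their place "mount" (4x4, takes a point from camera to tool coordinates, whose origin is the TCP and whose axes are the flange's). Camera axes: x right, y down, z forward; pixel columns grow to the right and rows downward; lengths in m; the calibration is good to about 2 mm. A picture is of the moment at which its call begins: read the wrist's pose just before it. There is no depth.
- ctrl.finish_job(): hands the job in, once; it reports no verdict.
Trained networks look in a picture, given as the dict that the camera call returned (one of the last four; its "shot" number tells which), for a name from the list of things; names that differ only in an ending like _2 or _b are one class to them, and where a whole thing is asked for, a point or a joint stands for the part that bears it (a point fixed in the world has none). Each returns a list of dicts, best first, with "confidence" (0 to 1); they miss things now and then, are a little off and sometimes report something else, mostly with a low value. They report only what shows in the picture. A call takes as long as a camera call. They do not tell look-alikes from the thing itself.
- spotter.look_for(query, picture): "centre" ([x, y, z] in m, in world coordinates, good to about 4 mm: the middle of the surface that is visible of it).
- spotter.outline_of(query, picture): "region" (384x512 bool, what is visible of it).
- spotter.mark_of(query, picture): "centre" ([x, y, z] in m, in world coordinates, good to about 4 mm: a listed point, or the origin of a listed thing).
The state is a dict: "t": time; "q": joint angles; "dq": joint speeds; "effort": joint torques, N m; "tool_pos": TCP position; "tool_rot": TCP orientation; "contact_force": force on the tool from outside, world axes, zero at the start; "wrist_torque": the same for the moment, N m; "opening": finger opening in m.
Only numpy, scipy, OpenCV 4.12 (cv2) and the standard library are available. Lean on these libraries where they do the work, as an engineer would, in place of code of your own. Each camera call takes 0.05 s, during which the arm holds its last target.

## Working session

There is one attempt and no reset: what is moved stays moved. The work goes in short steps, Python scripts to look and compute and a shell command to move; the robot and the scene stay as the last step left them, time stands still between calls to the robot, and variables do not carry over. Pictures are saved under pics/ and viewed, and the job is handed in when it is done.

```bash
ls; mkdir -p pics; cat > h.py <<'E'
import numpy as np, cv2
from station import ctrl, eyes, spotter
def shot(name,tag):
    o=ctrl.get_obs(); p=eyes.get_image(name)
    cv2.imwrite(f'pics/{tag}.png',p['image'][:,:,::-1]); return o,p
def K(p):
    h=p['image'].shape[0]; f=h/2/np.tan(np.radians(p['vertical_fov'])/2)
    return np.array([[f,0,p['cx']],[0,f,p['cy']],[0,0,1.]])
def extr(p,o=None):
    if 'rvec' in p:
        R=cv2.Rodrigues(np.array(p['rvec'],float))[0]; return R,np.array(p['tvec'],float)
    T=np.eye(4);T[:3,:3]=cv2.Rodrigues(np.array(o['tool_rot'],float))[0];T[:3,3]=o['tool_pos']
    C=np.linalg.inv(T@np.array(p['mount'])); return C[:3,:3],C[:3,3]
def onz(p,uv,z,o=None):
    R,t=extr(p,o); u=cv2.undistortPoints(np.array([[uv]],float),K(p),np.array(p['dist'],float))[0,0]
    d=R.T@np.array([u[0],u[1],1]); c=-R.T@t; return c+d*(z-c[2])/d[2]
def proj(p,X,o=None):
    R,t=extr(p,o); return cv2.projectPoints(np.atleast_2d(np.array(X,float)),cv2.Rodrigues(R)[0],t,K(p),np.array(p['dist'],float))[0][:,0]
E
python3 - <<'E'
from h import *
for n in ['top','side']:
    o,p=shot(n,n+'1')
    for q in ['press_mid','press_foot','lid_top']:
        print(n,q,[(np.round(d['centre'],4),round(d['confidence'],2),proj(p,d['centre'])[0].round()) for d in spotter.mark_of(q,p)])
print(ctrl.get_obs())
E
```

```text
pics
top press_mid [(array([ 0.5824, -0.293 ,  0.0559]), 0.85, array([370., 160.])), (array([ 0.5476, -0.2026,  0.054 ]), 0.66, array([330., 176.])), (array([ 0.4901, -0.2899,  0.0535]), 0.64, array([369., 201.]))]
top press_foot [(array([ 0.5815, -0.2969,  0.0024]), 0.91, array([365., 163.])), (array([ 0.4928, -0.293 ,  0.0013]), 0.7, array([364., 200.]))]
top lid_top [(array([ 0.5073, -0.0174,  0.0907]), 0.77, array([246., 195.])), (array([ 5.48e-01, -2.04e-01,  2.00e-04]), 0.67, array([326., 177.]))]
side press_mid [(array([ 0.4922, -0.2874,  0.0622]), 0.93, array([280., 301.])), (array([ 0.5825, -0.2945,  0.0502]), 0.72, array([330., 299.])), (array([ 0.5443, -0.2023,  0.0574]), 0.62, array([296., 257.]))]
side press_foot [(array([ 0.5435, -0.2008, -0.0023]), 0.91, array([293., 273.])), (array([ 4.935e-01, -2.929e-01, -2.000e-04]), 0.89, array([280., 320.])), (array([ 0.5784, -0.2985,  0.0019]), 0.88, array([325., 314.]))]
side lid_top [(array([ 0.5126, -0.0205,  0.092 ]), 0.8, array([262., 181.]))]
{'t': 0.4, 'q': array([ 1.16300067e+00,  5.27932160e-02,  1.61313121e+00, -3.98677387e-06,
        1.47603075e+00, -1.19023737e-01]), 'dq': array([ 0.0006924 , -0.00016737, -0.00303044,  0.00018052, -0.00098512,
       -0.00013381]), 'effort': array([-8.30681597e-05, -3.93055129e+01, -3.69808924e+01, -1.79418389e-04,
        2.44208364e-03,  6.72436272e-06]), 'tool_pos': array([0.17797282, 0.59905723, 0.40450745]), 'tool_rot': array([-4.52013829e-01, -3.10881305e+00,  5.51414152e-04]), 'contact_force': array([-0.12606992, -0.13430618,  0.53201658]), 'wrist_torque': array([ 0.07272933, -0.02939354,  0.03212482]), 'opening': 0.08569098511295907}
```

View pics/top1.png

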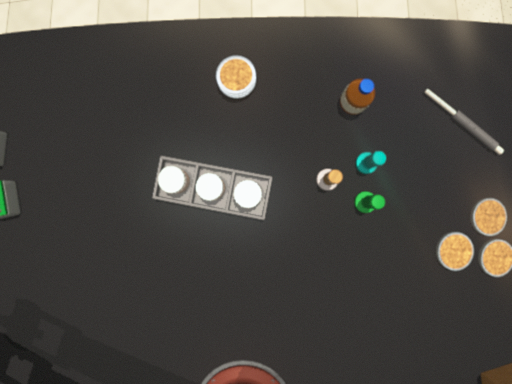

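View pics/side1.png

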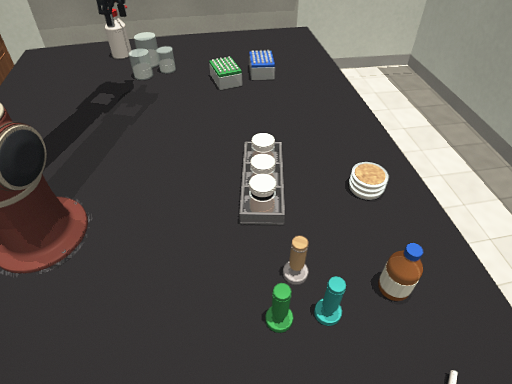

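```bash
python3 - <<'E'
from h import *
o=ctrl.get_obs(); R=cv2.Rodrigues(o['tool_rot'])[0]; print(R.round(3))
t,p=None,eyes.get_image('top'); s=eyes.get_image('side')
for n,q in (('top',p),('side',s)):
    print(n,'lid',[ (round(d['confidence'],2)) for d in spotter.outline_of('lid_top',q)])
    im=q['image'].copy()
    X=[0.546,-0.2025]
    for P in ([*X,0],[*X,.055],[*X,.11],[0.51,-.019,.0905]):
        c=proj(q,P)[0]; print(c.round(1))
    box=(150,230,140,360) if n=='top' else (120,300,220,360)
    a=im[box[0]:box[1],box[2]:box[3]]; a=cv2.resize(a,None,fx=3.3,fy=3.3,interpolation=cv2.INTER_CUBIC)
    cv2.imwrite(f'pics/z_{n}.png',a[:,:,::-1])
# white blobs
g=p['image'].astype(int).min(2)>200
n,l,st,c=cv2.connectedComponentsWithStats(g.astype(np.uint8))
for i in range(1,n):
    if st[i,4]>150 and 130<c[i,0]<290: print(c[i].round(1),st[i],onz(p,c[i],.0905).round(4),onz(p,c[i],.078).round(4))
E
```

```text
[[-0.959  0.285 -0.   ]
 [ 0.285  0.959 -0.   ]
 [ 0.    -0.    -1.   ]]
top lid [0.75]
[325.7 178. ]
[329.8 176.4]
[334.5 174.5]
[246.6 193.3]
side lid [0.89]
[294.9 273.1]
[297.3 257.9]
[299.9 240.8]
[261.1 181.3]
[172.6   9.1] [148   0  51  20 966] [0.9247 0.1427 0.0905] [0.9315 0.1457 0.078 ]
[225.   8.] [200   0  51  18 847] [0.9226 0.0248 0.0905] [0.9294 0.026  0.078 ]
[277.3   7.6] [252   0  52  17 844] [ 0.9208 -0.0913  0.0905] [ 0.9275 -0.0919  0.078 ]
[236.8  80.5] [217  57  39  40 394] [ 7.543e-01 -4.000e-04  9.050e-02] [7.584e-01 4.000e-04 7.800e-02]
[170.7 179. ] [158 166  27  27 556] [0.5428 0.1433 0.0905] [0.5436 0.1464 0.078 ]
[208.7 186.1] [196 173  27  27 574] [0.5263 0.0615 0.0905] [0.5269 0.0632 0.078 ]
[247.2 193.4] [234 180  28  28 611] [ 0.5099 -0.0203  0.0905] [ 0.5102 -0.0198  0.078 ]
```

```bash
ls pics
```

```text
side1.png
top1.png
z_side.png
z_top.png
```

View pics/z_side.png

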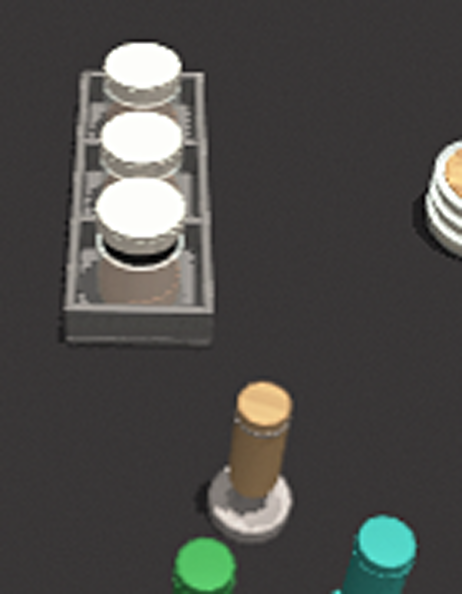

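View pics/z_top.png

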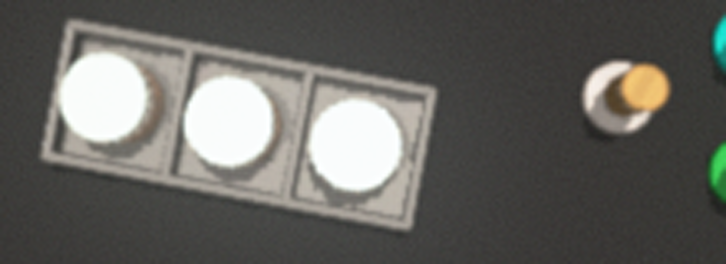

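```bash
python3 - <<'E'
from h import *
p=eyes.get_image('top'); s=eyes.get_image('side')
print(onz(p,(335.4,176.7),.11),onz(p,(327.7,179.3),.012),onz(s,(300.3,242.1),.11),onz(s,(295.7,270.8),.012))
o=ctrl.get_obs(); R=cv2.Rodrigues(o['tool_rot'])[0]
print((R.T@(np.array([.5425,-.203,.30])-o['tool_pos'])*1e3).round(1), o['t'])
E
```

```text
[ 0.54146938 -0.20423382  0.11      ] [ 0.54217775 -0.20519723  0.012     ] [ 0.5459604  -0.20552241  0.11      ] [ 0.54602154 -0.2046283   0.012     ]
[-577.8 -665.1  104.7] 0.7
```

```bash
python3 -m crank '[[0,0,0,-26.5,-30.5,0,-1],[0,0,0,-26.5,-30.5,0,-1],[0,0,0,-26.5,-30.5,0,-1],[0,0,0,-26.5,-30.5,0,-1],[0,0,0,-26.5,-30.5,0,-1],[0,0,0,-26.5,-30.5,0,-1],[0,0,0,-26.5,-30.5,0,-1],[0,0,0,-26.5,-30.5,0,-1]]' 40
```

```text
t: 1.37
tool_pos: [0.3132, 0.3005, 0.4028]
tool_rot: [0.43, 3.112, 0.002]
contact_force: [0.6, -0.8, -0.4]
opening: 0.0853
```

```bash
python3 -m crank '[[0,0,0,-26.5,-30.5,0,-1],[0,0,0,-26.5,-30.5,0,-1],[0,0,0,-26.5,-30.5,0,-1],[0,0,0,-26.5,-30.5,0,-1],[0,0,0,-26.5,-30.5,0,-1],[0,0,0,-26.5,-30.5,0,-1],[0,0,0,-26.5,-30.5,0,-1],[0,0,0,-26.5,-30.5,0,-1]]' 40; python3 - <<'E'
from h import *
o=ctrl.get_obs(); R=cv2.Rodrigues(o['tool_rot'])[0]
print((R.T@(np.array([.544,-.2045,.32])-o['tool_pos'])*1e3).round(1), o['t'],R.round(3))
E
```

```text
t: 2.03
tool_pos: [0.4509, -0.0035, 0.4062]
tool_rot: [0.426, 3.1, 0.008]
contact_force: [-0.5, 0.6, 0.2]
opening: 0.0859
[-142.9 -169.    86.8] 2.0333 [[-0.963  0.27   0.013]
 [ 0.27   0.963  0.003]
 [-0.012  0.007 -1.   ]]
```

```bash
python3 -m crank '[[0,0,0,-24,-28,14,-1],[0,0,0,-24,-28,14,-1],[0,0,0,-24,-28,14,-1],[0,0,0,-24,-28,14,-1],[0,0,0,-24,-28,14,-1],[0,0,0,-23,-27,14,-1],[0,0,0,0,0,0,-1]]' 40; python3 - <<'E'
from h import *
o,p=shot('wrist','w1'); R=cv2.Rodrigues(o['tool_rot'])[0]
print((R.T@(np.array([.544,-.2045,.32])-o['tool_pos'])*1e3).round(1), o['t'],R.round(3))
print(proj(p,[[.544,-.2045,.11],[.544,-.2045,.014]],o))
print(proj(p,[o['tool_pos']+R@[0,0,.2]],o),[(d['centre'],d['confidence']) for d in spotter.mark_of('press_mid',p)])
E
```

```text
t: 2.62
tool_pos: [0.5489, -0.2213, 0.3236]
tool_rot: [0.439, 3.087, 0.004]
contact_force: [-1.1, 0.8, -1.0]
opening: 0.0856
[ 9.5 14.7  3.4] 2.6167 [[-0.96   0.279  0.023]
 [ 0.279  0.96  -0.001]
 [-0.023  0.006 -1.   ]]
[[280.29579516 193.9204689 ]
 [273.28314693 164.87502328]]
[[260.62857604 220.72281734]] [([0.5442, -0.2027, 0.0554], 0.97), ([0.5829, -0.2992, 0.0529], 0.6), ([0.4946, -0.2965, 0.0513], 0.58)]
```

View pics/w1.png

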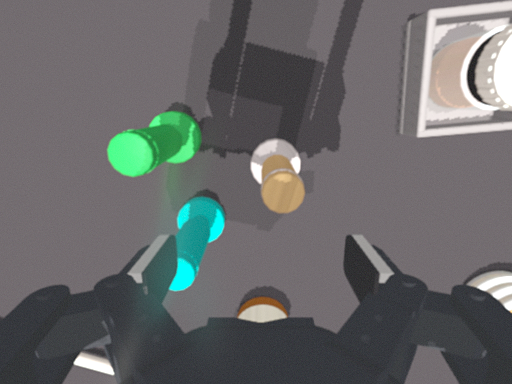

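```bash
python3 -m crank '[[0.006,0.023,0,9,14,0,-1],[0,0,0,0,0,0,-1]]' 40; python3 - <<'E'
from h import *
o,p=shot('wrist','w2'); R=cv2.Rodrigues(o['tool_rot'])[0]
print(spotter.mark_of('press_mid',p)[0])
print((R.T@(np.array([.544,-.204,.235])-o['tool_pos'])*1e3).round(1), o['t'],(R.T@[0,0,-1]).round(4))
print(proj(p,[[.544,-.204,.11],[.544,-.204,.014]],o))
E
```

```text
t: 2.88
tool_pos: [0.5433, -0.201, 0.3273]
tool_rot: [0.439, 3.109, 0.003]
contact_force: [-0.0, 0.1, 0.4]
opening: 0.0856
{'centre': [0.5456, -0.2039, 0.0566], 'confidence': 0.63}
[-1.4 -2.9 92.3] 2.8833 [ 0.0013 -0.0019  1.    ]
[[256.25914094 213.22966047]
 [257.39697874 180.80621077]]
```

View pics/w2.png

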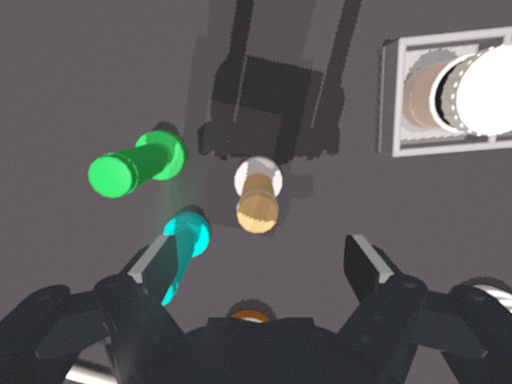

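```bash
python3 -m crank '[[0,0,0,-1,-3,26,-1],[0,0,0,0,0,26,-1],[0,0,0,0,0,26,-1],[0,0,0,0,0,14,-1],[0,0,0,0,0,0,-1]]' 40; python3 - <<'E'
from h import *
o,p=shot('wrist','w3'); R=cv2.Rodrigues(o['tool_rot'])[0]
print((R.T@(np.array([.544,-.204,.235])-o['tool_pos'])*1e3).round(1), o['t'],(R.T@[0,0,-1]).round(4))
E
```

```text
t: 3.4
tool_pos: [0.547, -0.2037, 0.2427]
tool_rot: [0.427, 3.088, -0.011]
contact_force: [-0.1, 0.0, 0.1]
opening: 0.0856
[ 3.  -1.1  7.6] 3.4 [0.0249 0.0036 0.9997]
```

View pics/w3.png

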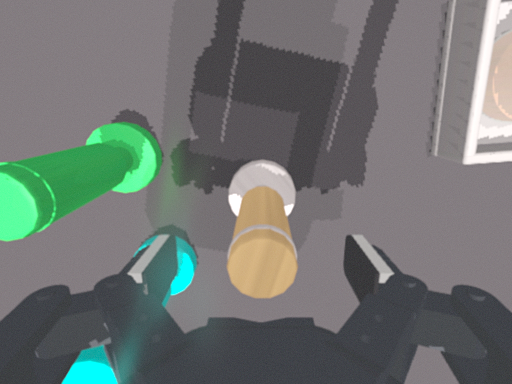

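```bash
python3 -m crank '[[-0.004,0.025,0,3,-1,8,-1],[0,0,0,0,0,0,-1]]' 40; python3 - <<'E'
from h import *
o,p=shot('wrist','w4'); R=cv2.Rodrigues(o['tool_rot'])[0]
print((R.T@(np.array([.544,-.204,.235])-o['tool_pos'])*1e3).round(1), o['t'],(R.T@[0,0,-1]).round(4))
E
```

```text
t: 3.62
tool_pos: [0.5449, -0.2039, 0.2382]
tool_rot: [0.428, 3.109, -0.001]
contact_force: [-0.8, -0.0, -0.4]
opening: 0.0855
[ 0.8 -0.3  3.2] 3.6167 [3.2e-03 4.0e-04 1.0e+00]
```

View pics/w4.png

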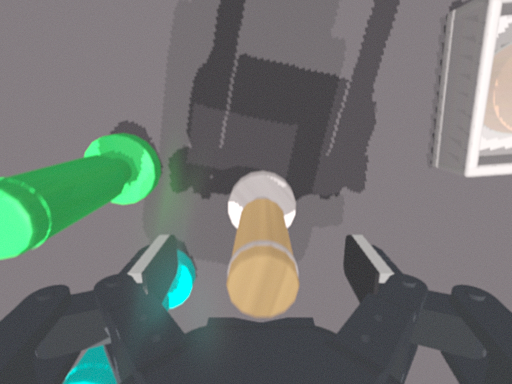

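```bash
python3 -m crank '[[0,0.003,0,0,0,2,1],[0,0,0,0,0,0,1],[0,0,0,0,0,0,1],[0,0,0,0,0,0,1],[0,0,0,0,0,0,1],[0,0,0,0,0,0,1],[0,0,0,0,0,0,1],[0,0,0,0,0,0,1]]' 60; python3 - <<'E'
from h import *
o,p=shot('wrist','w5'); R=cv2.Rodrigues(o['tool_rot'])[0]
print(o['t'],(R.T@[0,0,-1]).round(4), o['opening'],o['tool_pos'])
E
```

```text
t: 4.33
tool_pos: [0.5473, -0.205, 0.2424]
tool_rot: [0.427, 3.101, -0.006]
contact_force: [-0.6, -0.3, 0.2]
opening: 0.0289
4.3333 [0.0118 0.0025 0.9999] 0.028875179607541542 [ 0.54725331 -0.20501046  0.24235742]
```

View pics/w5.png

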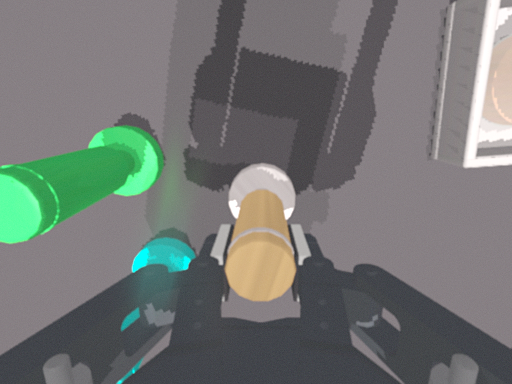

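```bash
python3 -m crank '[[0,0,0,0,0,-25,1],[0,0,0,0,0,-30,1],[0,0,0,0,0,-30,1],[0,0,0,0,0,-30,1],[0,0,0,0,0,-15,1],[0,0,0,0,0,0,1]]' 60; python3 - <<'E'
from h import *
o,p=shot('wrist','w6'); R=cv2.Rodrigues(o['tool_rot'])[0]
_,s=shot('side','s6')
print(o['t'],(R.T@[0,0,-1]).round(4), o['opening'],o['tool_pos'],o['contact_force'])
print((R.T@(np.array([.510,-.020,.37])-o['tool_pos'])*1e3).round(1))
print(spotter.mark_of('press_mid',p)[0],spotter.mark_of('press_foot',p)[0],spotter.mark_of('press_mid',s),spotter.mark_of('press_foot',s),)
E
```

```text
t: 4.88
tool_pos: [0.5437, -0.2034, 0.3692]
tool_rot: [-0.428, -3.108, -0.002]
contact_force: [0.7, -1.4, -1.0]
opening: 0.0285
4.8833 [-4.8e-03 -8.0e-04  1.0e+00] 0.028457414114257937 [ 0.54371052 -0.20335392  0.36920983] [ 0.70677015 -1.39064434 -1.00033541]
[ 82.  167.4  -0.3]
{'centre': [0.537, -0.2025, 0.1824], 'confidence': 0.84} {'centre': [0.5348, -0.2025, 0.1247], 'confidence': 0.97} [{'centre': [0.5816, -0.2953, 0.0505], 'confidence': 0.9}, {'centre': [0.5389, -0.201, 0.1828], 'confidence': 0.84}, {'centre': [0.4907, -0.2891, 0.0611], 'confidence': 0.55}, {'centre': [0.5121, -0.0212, 0.095], 'confidence': 0.33}] [{'centre': [0.5814, -0.2964, -0.0009], 'confidence': 0.77}, {'centre': [0.4899, -0.2939, 0.0009], 'confidence': 0.73}, {'centre': [0.5358, -0.1963, 0.1256], 'confidence': 0.65}]
```

View pics/w6.png

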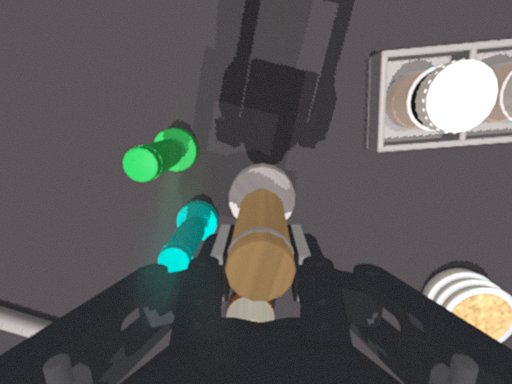

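View pics/s6.png

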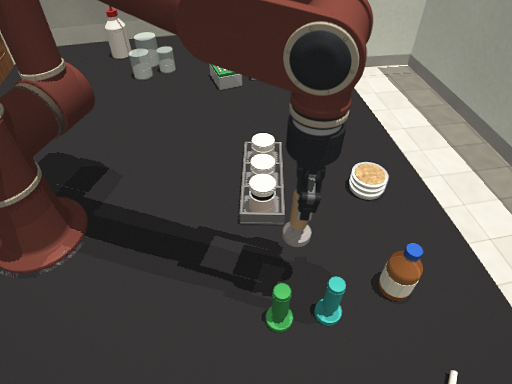

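```bash
python3 -m crank '[[-0.003,0.016,0,16,33,0,1],[0,0,0,16,33,0,1],[0,0,0,16,33,0,1],[0,0,0,16,33,0,1],[0,0,0,13,28,0,1],[0,0,0,0,0,0,1],[0,0,0,0,0,0,1]]' 60; cat > look.py <<'E'
from h import *
import sys
tag=sys.argv[1]
o,p=shot('wrist','w'+tag); R=cv2.Rodrigues(o['tool_rot'])[0]
_,s=shot('side','s'+tag)
print(o['t'],(R.T@[0,0,-1]).round(4), o['opening'],o['tool_pos'].round(4),o['contact_force'].round(1))
f=o['tool_pos']+R@[.0063,.0006,.2424]
print('foot est',f.round(4)); print('move tool mm to (.510,-.020)',(R.T@(np.array([.510,-.020,f[2]])-f)*1e3).round(1))
for n,q in (('w',p),('s',s)):
  for k in ('press_foot','press_mid','lid_top'):
    print(n,k,[(np.round(d['centre'],3),round(d['confidence'],2)) for d in spotter.mark_of(k,q)[:3] if d['centre'][1]>-.25])
E
python3 look.py 7
```

```text
t: 5.77
tool_pos: [0.5085, -0.0223, 0.3539]
tool_rot: [-0.429, -3.064, -0.019]
contact_force: [-0.2, -0.4, -2.2]
opening: 0.0288
5.7667 [-0.049  -0.0057  0.9988] 0.028786949241314835 [ 0.5085 -0.0223  0.3539] [-0.2 -0.4 -2.2]
foot est [ 0.4915 -0.0153  0.1121]
move tool mm to (.510,-.020) [-19.    0.6  -0.9]
w press_foot [(array([ 0.49 , -0.018,  0.113]), 0.95)]
w press_mid [(array([ 0.495, -0.019,  0.166]), 0.66)]
w lid_top []
s press_foot [(array([ 0.487, -0.014,  0.112]), 0.69)]
s press_mid [(array([ 0.496, -0.017,  0.166]), 0.6)]
s lid_top [(array([ 0.513, -0.022,  0.092]), 0.65)]
```

View pics/w7.png

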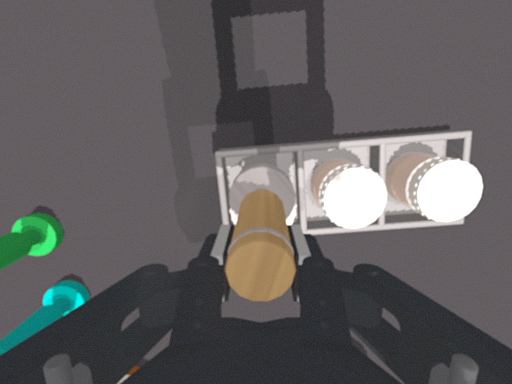

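View pics/s7.png

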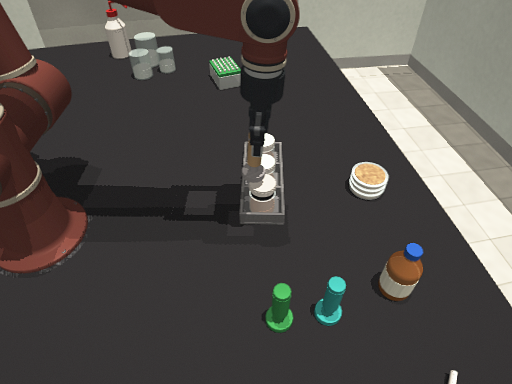

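```bash
python3 -m crank '[[0.008,-0.06,0,-4,0,-5,1],[0,0,0,0,0,0,1],[0,0,0,0,0,0,1]]' 60; python3 look.py 8
```

```text
t: 6.42
tool_pos: [0.5136, -0.0272, 0.3601]
tool_rot: [0.445, 3.097, -0.006]
contact_force: [0.0, -0.0, -3.1]
opening: 0.0289
6.4167 [0.0128 0.0019 0.9999] 0.028900108276863255 [ 0.5136 -0.0272  0.3601] [ 0.  -0.  -3.1]
foot est [ 0.5105 -0.0262  0.1176]
move tool mm to (.510,-.020) [ 2.2  5.8 -0. ]
w press_foot [(array([ 0.509, -0.027,  0.114]), 0.62)]
w press_mid [(array([ 0.51 , -0.028,  0.172]), 0.68)]
w lid_top []
s press_foot [(array([ 0.506, -0.024,  0.118]), 0.75)]
s press_mid [(array([ 0.511, -0.024,  0.178]), 0.69)]
s lid_top [(array([ 0.513, -0.021,  0.092]), 0.54)]
```

View pics/w8.png

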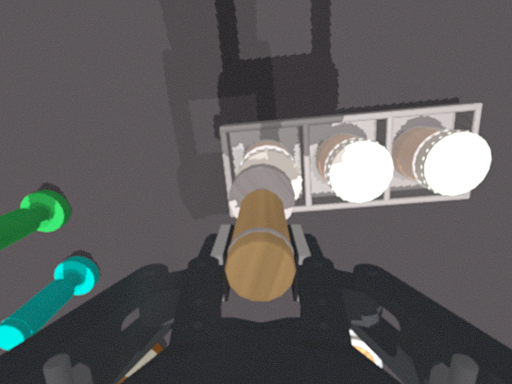

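View pics/s8.png

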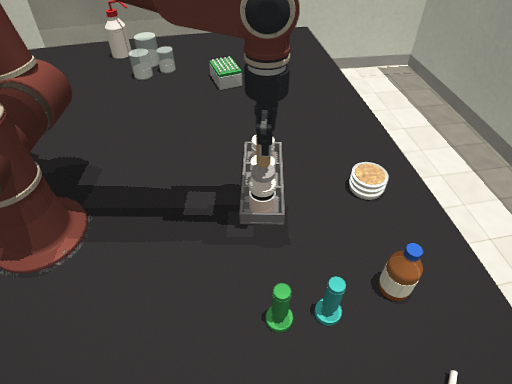

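```bash
python3 -m crank '[[0,0,0,1,6,0,1],[0,0,0,0,0,7,1],[0,0,0,0,0,7,1],[0,0,0,0,0,0,1]]' 60; python3 look.py 9
```

```text
t: 7.15
tool_pos: [0.5146, -0.0199, 0.3448]
tool_rot: [0.443, 3.096, -0.006]
contact_force: [-0.1, 0.5, -3.6]
opening: 0.0286
7.15 [0.014  0.0017 0.9999] 0.028623142246961074 [ 0.5146 -0.0199  0.3448] [-0.1  0.5 -3.6]
foot est [ 0.5118 -0.0189  0.1024]
move tool mm to (.510,-.020) [ 1.5 -1.6 -0. ]
w press_foot [(array([ 0.516, -0.021,  0.101]), 0.88)]
w press_mid [(array([ 0.51 , -0.018,  0.156]), 0.75)]
w lid_top []
s press_foot [(array([ 0.511, -0.014,  0.104]), 0.8)]
s press_mid [(array([ 0.512, -0.017,  0.161]), 0.89)]
s lid_top [(array([ 0.511, -0.019,  0.094]), 0.53)]
```

View pics/w9.png

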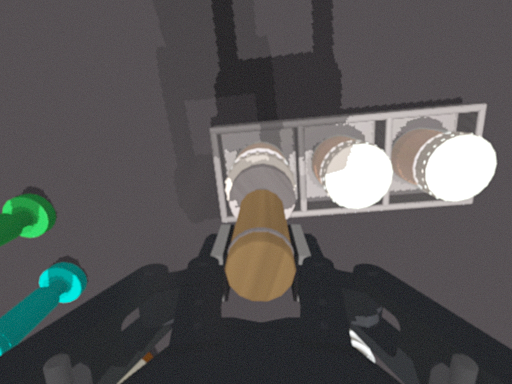

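View pics/s9.png

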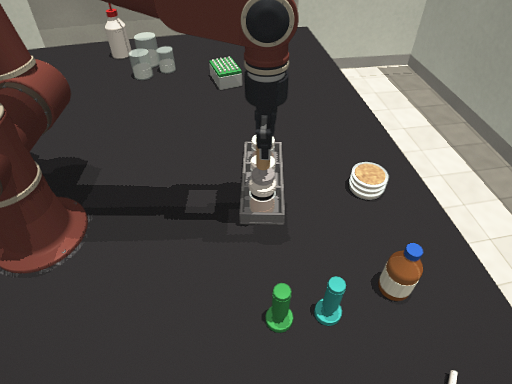

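```bash
python3 -m crank '[[0,0,0,0,-1,4,1],[0,0,0,0,0,4,1]]' 60; python3 -m crank '[[0,0,0,0,0,4,1],[0,0,0,0,0,3,1]]' 60
```

```text
t: 7.72
tool_pos: [0.5154, -0.0215, 0.3403]
tool_rot: [0.443, 3.09, -0.006]
contact_force: [0.2, -0.4, -3.0]
opening: 0.0287
t: 7.88
tool_pos: [0.5155, -0.0217, 0.3325]
tool_rot: [0.443, 3.09, -0.006]
contact_force: [0.4, -0.2, 2.9]
opening: 0.0288
```

```bash
python3 -m crank '[[0,0,0,0,0,3,1],[0,0,0,0,0,3,1]]' 60;  python3 look.py 10
```

```text
t: 8.05
tool_pos: [0.5161, -0.0218, 0.3282]
tool_rot: [0.443, 3.089, -0.007]
contact_force: [-2.9, -0.3, 5.6]
opening: 0.0286
8.05 [0.0213 0.0012 0.9998] 0.02864379338828034 [ 0.5161 -0.0218  0.3282] [-2.9 -0.3  5.6]
foot est [ 0.5151 -0.0212  0.0857]
move tool mm to (.510,-.020) [ 5.2 -0.3 -0.1]
w press_foot [(array([ 0.515, -0.024,  0.087]), 0.69)]
w press_mid [(array([ 0.516, -0.022,  0.142]), 0.98)]
w lid_top []
s press_foot [(array([ 0.511, -0.016,  0.088]), 0.88)]
s press_mid [(array([ 0.513, -0.02 ,  0.142]), 0.82)]
s lid_top [(array([ 0.514, -0.021,  0.085]), 0.49)]
```

View pics/s10.png

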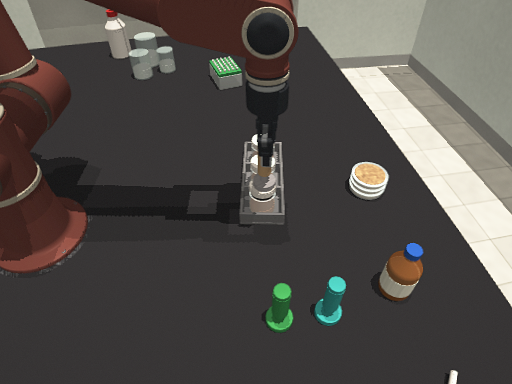

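```bash
python3 -m crank '[[0,0.004,0,0,0,4,1],[0,0,0,0,0,4,1]]' 60;  python3 -m crank '[[0,0.002,0,0,0,4,1],[0,0,0,0,0,4,1]]' 60
```

```text
t: 8.62
tool_pos: [0.5167, -0.022, 0.3218]
tool_rot: [0.443, 3.09, -0.006]
contact_force: [-2.6, 0.8, 5.7]
opening: 0.0286
t: 8.78
tool_pos: [0.5186, -0.0221, 0.3201]
tool_rot: [0.442, 3.086, -0.005]
contact_force: [-10.7, 0.8, 25.1]
opening: 0.0284
```

```bash
python3 -m crank '[[0,0.003,0,2,0,5,1]]' 60;  python3 look.py 11
```

```text
t: 8.87
tool_pos: [0.518, -0.0218, 0.3201]
tool_rot: [0.442, 3.085, -0.006]
contact_force: [-9.1, 1.2, 25.6]
opening: 0.0282
8.8667 [2.510e-02 3.000e-04 9.997e-01] 0.0282369641557762 [ 0.518  -0.0218  0.3201] [-9.1  1.2 25.6]
foot est [ 0.5179 -0.0213  0.0777]
move tool mm to (.510,-.020) [ 8.  -1.  -0.2]
w press_foot [(array([ 0.516, -0.021,  0.076]), 0.73)]
w press_mid [(array([ 0.518, -0.022,  0.132]), 0.64)]
w lid_top []
s press_foot [(array([ 0.514, -0.019,  0.076]), 0.56)]
s press_mid [(array([ 0.512, -0.019,  0.136]), 0.7)]
s lid_top [(array([ 0.511, -0.02 ,  0.08 ]), 0.49)]
```

View pics/s11.png

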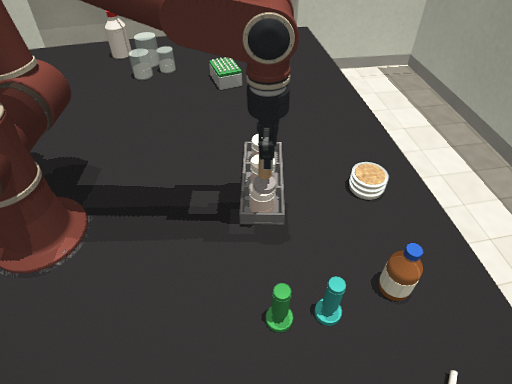

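View pics/w11.png

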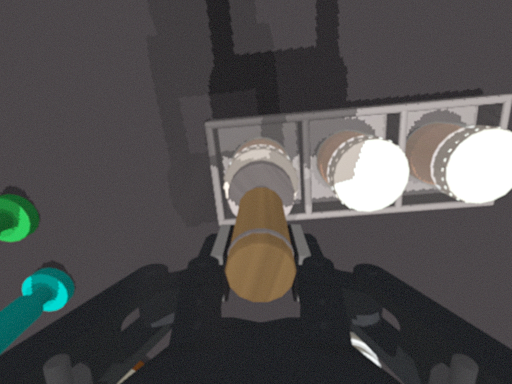

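```bash
python3 -m crank '[[0,0,0,0,0,6,1],[0,0,0,0,0,0,1],[0,0,0,0,0,-5,1],[0,0.01,0,0,0,-20,1],[0,0,0,0,0,-25,1],[0,0,0,0,0,0,1]]' 60;  python3 look.py 12
```

```text
t: 9.77
tool_pos: [0.5176, -0.0217, 0.369]
tool_rot: [0.442, 3.09, -0.004]
contact_force: [2.0, 0.3, -0.7]
opening: 0.0289
9.7667 [ 2.010e-02 -4.000e-04  9.998e-01] 0.02890950482006886 [ 0.5176 -0.0217  0.369 ] [ 2.   0.3 -0.7]
foot est [ 0.5164 -0.0206  0.1266]
move tool mm to (.510,-.020) [ 6.3 -1.2 -0.1]
w press_foot [(array([ 0.513, -0.022,  0.129]), 0.6)]
w press_mid [(array([ 0.515, -0.022,  0.182]), 0.64)]
w lid_top [(array([ 0.51 , -0.019,  0.079]), 0.76)]
s press_foot [(array([ 0.509, -0.018,  0.126]), 0.79)]
s press_mid []
s lid_top [(array([ 0.511, -0.021,  0.081]), 0.74)]
```

View pics/s12.png

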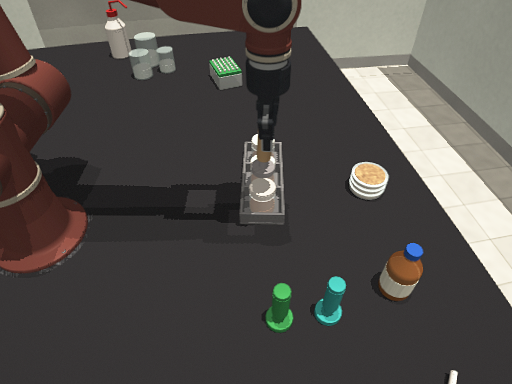

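View pics/w12.png

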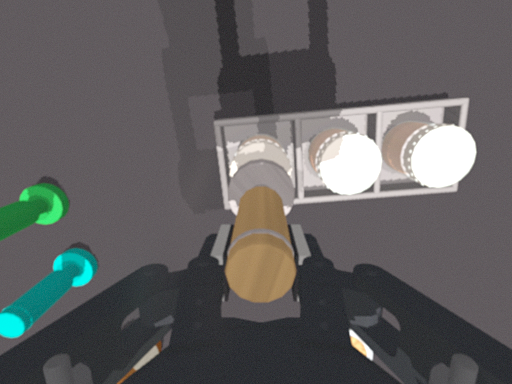

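```bash
python3 -m crank '[[0,0,0,-14,-28,0,1],[0,0,0,-14,-28,0,1],[0,0,0,-14,-28,0,1],[0,0,0,-14,-28,0,1],[0,0,0,-14,-28,0,1],[0,0,0,0,0,0,1],[0,0,0,0,0,0,1]]' 60;  python3 look.py 13; python3 - <<'E'
import cv2
a=cv2.imread('pics/s13.png')[120:240,220:320]
cv2.imwrite('pics/z13.png',cv2.resize(a,None,fx=5,fy=5,interpolation=cv2.INTER_CUBIC))
E
```

```text
t: 10.75
tool_pos: [0.5451, -0.1807, 0.3591]
tool_rot: [0.438, 3.105, 0.0]
contact_force: [-0.0, 0.7, -3.5]
opening: 0.0291
10.75 [ 5.6e-03 -8.0e-04  1.0e+00] 0.02906963532071405 [ 0.5451 -0.1807  0.3591] [-0.   0.7 -3.5]
foot est [ 0.5406 -0.1786  0.1167]
move tool mm to (.510,-.020) [ 73.2 143.9  -0.3]
w press_foot [(array([ 0.536, -0.179,  0.114]), 0.77)]
w press_mid [(array([ 0.537, -0.18 ,  0.176]), 0.75)]
w lid_top [(array([ 0.511, -0.017,  0.079]), 0.69)]
s press_foot [(array([ 0.536, -0.176,  0.117]), 0.9)]
s press_mid [(array([ 0.539, -0.18 ,  0.176]), 0.9)]
s lid_top [(array([ 0.515, -0.021,  0.081]), 0.56)]
```

View pics/z13.png

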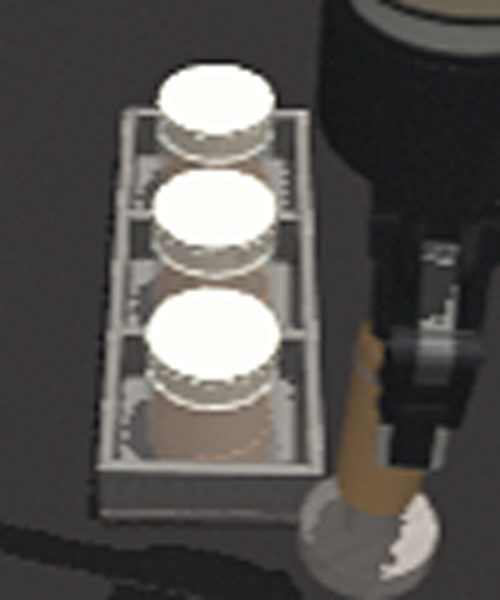

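View pics/w13.png

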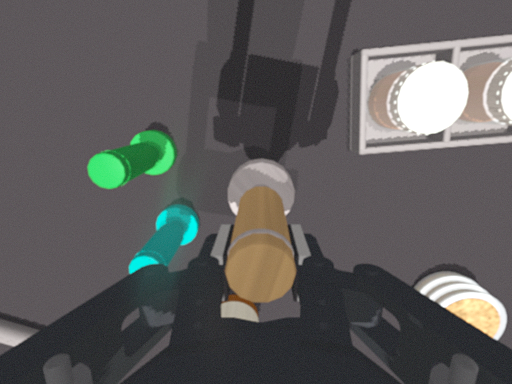

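```bash
python3 -m crank '[[0,-0.003,0,0,0,20,1],[0,0,0,0,0,25,1],[0,0,0,0,0,25,1],[0,0,0,0,0,20,1],[0,0,0,0,0,5,1],[0,0,0,0,0,0,1]]' 60;  python3 look.py 14
```

```text
t: 11.65
tool_pos: [0.5477, -0.1762, 0.2664]
tool_rot: [0.423, 3.094, -0.006]
contact_force: [-0.5, 1.0, -2.9]
opening: 0.0285
11.65 [0.0193 0.0012 0.9998] 0.028456438175587132 [ 0.5477 -0.1762  0.2664] [-0.5  1.  -2.9]
foot est [ 0.5462 -0.1754  0.0239]
move tool mm to (.510,-.020) [ 76.6 140.   -1.6]
w press_foot [(array([ 0.543, -0.176,  0.022]), 0.84)]
w press_mid [(array([ 0.544, -0.176,  0.082]), 0.68)]
w lid_top [(array([ 0.544, -0.173,  0.078]), 0.6)]
s press_foot [(array([ 0.539, -0.172,  0.025]), 0.55)]
s press_mid [(array([ 0.542, -0.173,  0.08 ]), 0.87)]
s lid_top [(array([ 0.511, -0.022,  0.081]), 0.55)]
```

```bash
python3 -m crank '[[0,0.006,0,0,0,8,1],[0,0,0,0,0,7,1],[0,0,0,0,0,4,1]]' 60;  python3 -m crank '[[0,0,0,0,0,3,1],[0,0,0,0,0,3,1]]' 60; python3 - <<'E'
from h import *
o=ctrl.get_obs();R=cv2.Rodrigues(o['tool_rot'])[0]
print((R.T@[0,0,-1]).round(4),o['tool_pos'],o['contact_force'],o['wrist_torque'])
E
```

```text
t: 12.3
tool_pos: [0.5498, -0.1777, 0.2516]
tool_rot: [0.423, 3.09, -0.009]
contact_force: [-0.2, 0.6, -2.4]
opening: 0.0287
t: 12.47
tool_pos: [0.5496, -0.1777, 0.2437]
tool_rot: [0.424, 3.092, -0.009]
contact_force: [-0.3, 0.2, -2.4]
opening: 0.0284
[0.0211 0.0026 0.9998] [ 0.54962248 -0.17768856  0.24373696] [-0.26367284  0.24117393 -2.41528884] [-0.0220691  -0.04657332  0.01446516]
```

```bash
python3 -m crank '[[0,0.008,0,0,0,2,1],[0,0,0,0,0,2,1]]' 60;  python3 -m crank '[[0,0,0,0,0,2,1]]' 60; python3 look.py 15
```

```text
t: 12.63
tool_pos: [0.5508, -0.1781, 0.2423]
tool_rot: [0.425, 3.099, -0.007]
contact_force: [-6.8, 3.1, 15.9]
opening: 0.0289
t: 12.72
tool_pos: [0.5513, -0.1783, 0.2423]
tool_rot: [0.425, 3.1, -0.006]
contact_force: [-7.0, 1.6, 9.7]
opening: 0.0291
12.7167 [0.0133 0.0024 0.9999] 0.029071144916112734 [ 0.5513 -0.1783  0.2423] [-7.   1.6  9.7]
foot est [ 5.484e-01 -1.774e-01 -1.000e-04]
move tool mm to (.510,-.020) [ 79.3 141.3  -1.4]
w press_foot [(array([ 0.542, -0.179,  0.002]), 0.78)]
w press_mid [(array([ 0.546, -0.177,  0.059]), 0.85)]
w lid_top []
s press_foot [(array([ 0.54 , -0.172,  0.   ]), 0.57)]
s press_mid [(array([ 0.544, -0.173,  0.059]), 0.59)]
s lid_top [(array([ 0.513, -0.022,  0.082]), 0.89)]
```

View pics/s15.png

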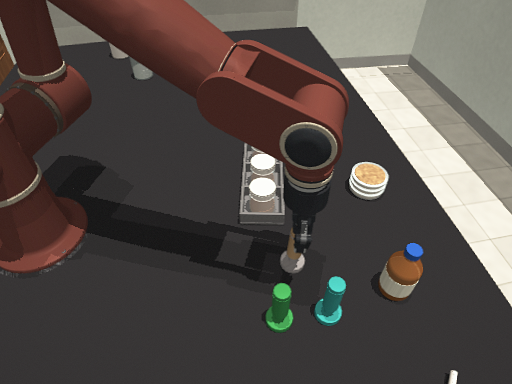

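```bash
python3 -m crank '[[0,0,0,1.5,0,0,1],[0,0,0,0,0,0,1],[0,0,0,0,0,0,-1],[0,0,0,0,0,0,-1],[0,0,0,0,0,0,-1],[0,0,0,0,0,0,-1],[0,0,0,0,0,0,-1]]' 30; python3 look.py 16
```

```text
t: 13.7
tool_pos: [0.5509, -0.1784, 0.2441]
tool_rot: [0.424, 3.096, -0.009]
contact_force: [0.1, -0.4, -0.1]
opening: 0.0849
13.7 [0.0177 0.0033 0.9998] 0.08491765987524595 [ 0.5509 -0.1784  0.2441] [ 0.1 -0.4 -0.1]
foot est [ 0.5489 -0.178   0.0016]
move tool mm to (.510,-.020) [ 80.  141.7  -1.9]
w press_foot [(array([ 0.544, -0.18 , -0.002]), 0.68)]
w press_mid [(array([ 0.545, -0.178,  0.055]), 0.96)]
w lid_top []
s press_foot [(array([ 0.542, -0.174, -0.003]), 0.79)]
s press_mid [(array([ 0.545, -0.175,  0.058]), 0.9)]
s lid_top [(array([ 0.511, -0.021,  0.082]), 0.71)]
```

View pics/w16.png

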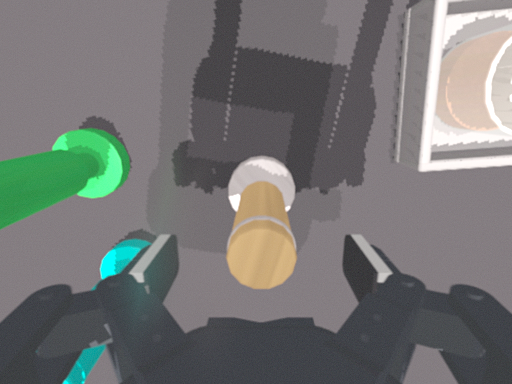

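Released and standing; the jaws are clear on both sides. I'll retract straight up.

```bash
python3 -m crank '[[0,0,0,0,0,-20,-1],[0,0,0,0,0,-30,-1],[0,0,0,0,0,-35,-1],[0,0,0,0,0,-35,-1],[0,0,0,0,0,-30,-1],[0,0,0,0,0,0,-1],[0,0,0,0,0,0,-1]]'; python3 look.py 17; python3 - <<'E'
import cv2
a=cv2.imread('pics/s17.png')[120:340,220:360]
cv2.imwrite('pics/z17.png',cv2.resize(a,None,fx=2.7,fy=2.7,interpolation=cv2.INTER_CUBIC))
E
```

```text
t: 14.68
tool_pos: [0.5473, -0.1767, 0.3971]
tool_rot: [0.425, 3.103, -0.005]
contact_force: [0.5, 0.4, -1.4]
opening: 0.0857
14.6833 [0.0095 0.0019 1.    ] 0.08568377700783888 [ 0.5473 -0.1767  0.3971] [ 0.5  0.4 -1.4]
foot est [ 0.5435 -0.1755  0.1546]
move tool mm to (.510,-.020) [ 74.1 140.7  -1. ]
w press_foot [(array([ 0.543, -0.18 , -0.001]), 0.65)]
w press_mid [(array([ 0.545, -0.178,  0.054]), 0.82)]
w lid_top [(array([ 0.514, -0.016,  0.082]), 0.58)]
s press_foot [(array([ 0.542, -0.172,  0.002]), 0.87)]
s press_mid [(array([ 0.546, -0.174,  0.055]), 0.73)]
s lid_top [(array([ 0.508, -0.02 ,  0.083]), 0.69)]
```

View pics/z17.png

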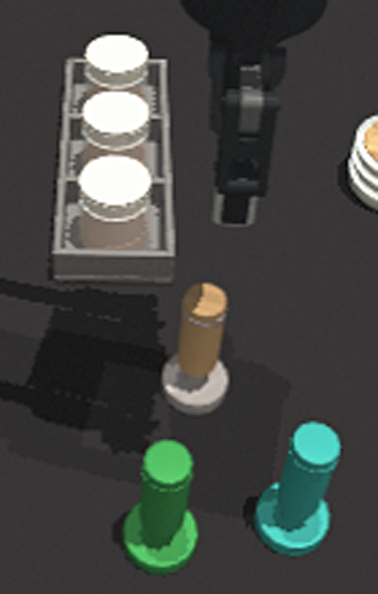

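View pics/w17.png

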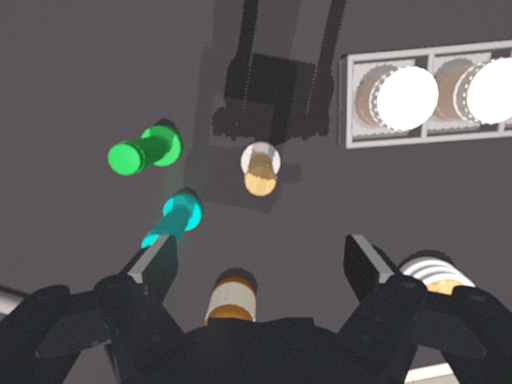

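```bash
python3 - <<'E'
from h import *
for n,box in (('side',(245,285,125,215)),('top',(150,275,155,215))):
    p=eyes.get_image(n); g=(p['image'].astype(int).min(2)>225).astype(np.uint8); m=np.zeros_like(g); m[box[2]:box[3],box[0]:box[1]]=1; g*=m
    k,l,st,c=cv2.connectedComponentsWithStats(g)
    for i in range(1,k):
        if st[i,4]>60: print(n,c[i].round(1),st[i],*[onz(p,c[i],z).round(4)[:2] for z in (.078,.080,.0905)])
E
```

```text
side [262.7 139.3] [252 133  23  14 240] [0.5453 0.1443] [0.5447 0.1417] [0.542  0.1281]
side [262.5 161.1] [251 154  24  15 291] [0.5287 0.0611] [0.5282 0.0588] [0.5257 0.0469]
side [262.2 186.3] [250 178  26  18 365] [ 0.5118 -0.0223] [ 0.5114 -0.0242] [ 0.5093 -0.0346]
top [170.7 178.9] [158 166  26  26 520] [0.5437 0.1464] [0.5436 0.1459] [0.5429 0.1433]
top [208.7 186.2] [196 173  26  27 546] [0.5267 0.0633] [0.5266 0.063 ] [0.5262 0.0616]
top [247.5 193.5] [235 181  26  26 556] [ 0.5098 -0.0203] [ 0.5098 -0.0204] [ 0.5095 -0.0208]
```

```bash
python3 -c "
from station import ctrl
print(ctrl.get_obs()['t']); print(ctrl.finish_job())"
```

```text
15.1833
the job is handed in; nothing more can be done
None
```

I pressed the raised lid home with the wooden hand press, stood the press upright on the bench again, released it and handed the job in at 15.2 s. No verdict was reported.

- **Pressing:** The raised lid was the end pot nearest the side camera, with the black seal showing. The foot touched at about 90 mm and the lid moved under about 9 N. It then met the stop at about 28 N, with the foot at about 78 mm. The foot was up to about 8 mm off centre (limit 18 mm) and close to upright, with the tool within about 1.5 degrees of vertical.
- **Lid check:** The black band no longer shows in the side view. In the side and top pictures the three lids keep the same spacing when all are taken to be at the closed height, so the pressed lid is level with the others to within about 1 mm. The network put the lid top at 79 to 83 mm, a little above the 78 mm expected, but its accuracy is about 4 mm.
- **Press check:** It stands free near (0.545, -0.177), about 25 mm from where it started. The detector put its foot within 3 mm of bench height, and the press looks upright in the pictures; I did not measure its speed.
- **Arm:** The gripper was open and about 150 mm above its release height, touching nothing.
- **A slip on the way:** I got one tilt correction the wrong way round while moving to the lid. I spotted it in the next reading and fixed it before touching the lid.

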